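# Press a zither's peg home with the pump clamp, then back the jaw off

## Robot

A 7-joint arm with a two-finger parallel gripper is mounted at the origin on the work surface. World frame = base frame: x ahead of the robot, y to its left, z up, the work surface at z = 0. Lengths are in m, angles in rad, forces in N, time in s.
With the tool pointing down it reaches from about 0.4 to 0.9 m from the base axis. Payload 5.6 kg.
Tool frame: the origin (TCP) lies midway between the tips of the shut fingers; the grasp point (between the pads) lies 19 mm behind it; z points along the fingers, y is the line along which they close (so a half turn about z gives the same grasp; the last joint's range is limited). The gripper opens to 92 mm and grips with 3 to 60 N. Pads are 20 mm wide; open, the fingers measure 128 mm over their backs; the gripper's body (75 mm by 189 mm) begins 69 mm behind the grasp point.
Start: joints at [-1.254, 0.468, -0.012, 1.603, 0.006, 1.071, -0.056], TCP at [0.229, 0.608, 0.215] pointing down, gripper open.
Joint ranges: [-2.53, 2.53], [-0.31, 2.02], [-1.57, 1.55], [0.28, 2.44], [-1.29, 4.43], [0.15, 1.84], [-2.92, 2.92]. Speed limits (rad/s): [2.57, 2.57, 3.14, 3.14, 3.14, 3.14, 3.14].

## Interface

Orientations are given as a 3x3 rotation matrix whose columns are the frame's x, y, z axes.
In Python, from station import env, effector, solver, viewer, workorder, search_frame, tip_of gives the robot as it stands. Calls block until the motion is done:
- env.reach(position, orientation): joint-space move of the TCP to a pose.
- env.movel(position, frame=None, rate=0.15): straight line of the TCP; frame=None keeps the orientation; rate is the mean speed in m/s.
- env.goto_joints(angles): joint-space move.
- effector.release() and effector.grasp(squeeze=None): open the fingers fully, or close them until they stop; squeeze is the grip in N (None keeps the last).
- env.pause(seconds).
- solver.inverse_kinematics(position, orientation): joint angles nearest the present ones, or None.
- env.sense(): the state.
- viewer.read_camera(name): name is "scene" or "top"; returns (picture, depth): 480x640x3 uint8, red, green, blue; 480x640 float32, m along the optical axis (not along the pixel's ray), 0 where there is no reading.
- viewer.camera_info(name): a dict with "intrinsics" (3x3 intrinsics, pixels), "eye" and "rotation" of the camera in the world. Camera axes: x right, y up, looking along -z (the intrinsics and any distortion apply to the point x, -y, -z); pixel columns grow to the right and rows downward; lengths in m; the calibration is good to about 2 mm. A picture is of the moment at which its call begins. camera_info takes no time and is no camera call.
A pose or a line that the arm cannot do raises env.PlanningError and nothing moves.
- workorder.finish_job(): hands the job in, once; it reports no verdict.
Trained networks look in the newest picture that a camera, given by its name, has taken for a name from the list of things; names that differ only in an ending like _2 or _b are one class to them, and where a whole thing is asked for, a point or a joint stands for the part that bears it (a point fixed in the world has none). Each returns a list of dicts, best first, with "score" (0 to 1); they miss things now and then, are a little off and sometimes report something else, mostly with a low value. They report only what shows in the picture. A call takes as long as a camera call.
- search_frame(camera, name): "at" ([x, y, z] in m, in world coordinates, good to about 4 mm: the middle of the surface that is visible of it).
- tip_of(camera, name): "at" ([x, y, z] in m, in world coordinates, good to about 4 mm: a listed point, or the origin of a listed thing).
The state is a dict: "t": time; "joint_positions": joint angles; "joint_velocities": joint speeds; "tau": joint torques, N m; "ee_pos": TCP position; "tcp_rot": TCP orientation; "wrist_force": force on the tool from outside, world axes, zero at the start; "moment": the same for the moment, N m; "gripper_width": finger opening in m.
Only numpy, scipy, OpenCV 4.12 (cv2) and the standard library are available. Lean on these libraries where they do the work, as an engineer would, in place of code of your own. Each camera call takes 0.05 s, during which the arm holds its last target. There are 200 camera calls.

## Task

The wooden peg still sticks out of the zither's end block. Pump the trigger of the quick clamp on the plywood board until its jaw has pressed the peg fully home, then push the release lever and slide the jaw all the way back, and leave the clamp like that with the trigger up.

Things in the scene. Friction and masses are not known exactly. Their poses are not given: they have to be found in the camera images.
- trigger_pad (a point): Top centre of the trigger: steel paddle, 62 x 30 mm, behind the black clamp body, 130 mm above the bench, rear tipped up 0.27 rad; hinge 85 mm ahead, 61 mm lower. Axes: x level, along the bar to the block; z up at rest. Press straight down 54 mm, near 50 mm/s (0.5 rad, 3-18 N; stiff once the jaw is tight): the clamp walks 8 or 16 mm forward in the second half. Let it spring up fully.
- release_tab (a point): Front (jaw side) of the release lever, 15 mm below its tip, 140 mm above the bench: steel tab upright on the clamp body, 22 mm wide, 8 thick, 55 tall; all before it is below 100 mm. Axes as the trigger. Push it back, against x: it leans 0.22 rad (20 mm here, 1-3 N) and frees the ratchet; pushed on (3-5 N) it slides the clamp back. Springs upright and locks when let go.
- jaw (a joint): How far the jaw, with clamp body, trigger and lever, stands forward along its toothed bar, m: 0 fully back (as at the start), most 0.075; tight on the block at 0.040-0.055. Goes back only while the lever is leant. The bar lies along the middle of a fixed plywood board, 420 x 180 x 18 mm, placed and turned differently each time. (The screw clamp beyond it is not used.)
- peg (a joint): How far the peg is pressed in, m: 0 sticks out 30 mm, 0.03 flush with the block's face, fully home; 18-30 mm out at the start. Level peg of light wood, 22 mm thick, 70 mm above the bench, in line with the bar, in a fixed hardwood block 60 x 90 x 75 mm before the jaw. Slides stiffly (4 N), stays put.

How it is judged:
By the outcome, as a careful person would: the job done as asked, in the order asked, and still so for the second after the job is handed in, with the robot touching nothing.
It also fails if it takes over 54 s, if anything falls off the work surface, if the arm or the gripper's body presses on something with over 40 N, if the wrist force passes 120 N, or if a joint passes its speed limit or range.

## Working session

There is one attempt and no reset: what is moved stays moved. The work goes in short steps, each a Python script; the robot and the scene stay as the last script left them, time stands still between calls to the robot, and variables do not carry over. Pictures are saved under pics/ and viewed, on a budget of 10 in all, crops included, one or two more only if the job needs it, and the job is handed in when it is done.

```bash
ls; mkdir -p pics
python3 - <<'E'
from station import env,effector,solver,viewer,workorder,search_frame,tip_of
import cv2,numpy as np
s=env.sense();print(s["t"],s["ee_pos"],s["wrist_force"])
ims=[]
for c in("scene","top"):
    p,d=viewer.read_camera(c);np.savez(f"pics/{c}0.npz",p=p,d=d)
    cv2.imwrite(f"pics/{c}0.png",p[:,:,::-1])
    i=viewer.camera_info(c);print(c,i["eye"],np.round(i["rotation"],3).tolist(),i["intrinsics"][0])
    for n in("trigger_pad","release_tab","jaw","peg"):
        print(n,[(np.round(r["at"],3),round(r["score"],2)) for r in search_frame(c,n)[:2]],"tip",[(np.round(r["at"],3),round(r["score"],2)) for r in tip_of(c,n)[:2]])
print(env.sense()["t"])
E
```

```text
pics
0.0 [0.22874301 0.6077894  0.2136562 ] [ 0.7563822  -0.08575816 -0.60547625]
scene [0.87394716 0.41815628 0.46002775] [[-0.806, -0.317, 0.5], [0.592, -0.439, 0.676], [0.005, 0.841, 0.541]] [494.13684416   0.         322.49991276]
trigger_pad [(array([ 0.52 , -0.175,  0.122]), 0.82)] tip [(array([ 0.52 , -0.197,  0.131]), 0.57)]
release_tab [(array([ 0.5  , -0.083,  0.132]), 0.73)] tip [(array([ 0.496, -0.083,  0.14 ]), 0.83)]Traceback (most recent call last):
  File "<stdin>", line 10, in <module>
ValueError: it knows: release_tab, trigger_pad
```

Run:
```python
from station import env,effector,solver,viewer,workorder,search_frame,tip_of
import cv2,numpy as np
ims=[]
for c in("scene","top"):
    p,d=viewer.read_camera(c);np.savez(f"pics/{c}0.npz",p=p,d=d)
    cv2.imwrite(f"pics/{c}0.png",p[:,:,::-1])
    i=viewer.camera_info(c);print(c,i["eye"],np.round(i["rotation"],3).tolist(),i["intrinsics"][0])
    for n in("trigger_pad","release_tab"):
        for f in(search_frame,tip_of):
          try: print(n,f.__name__,[(np.round(r["at"],3),round(r["score"],2)) for r in f(c,n)[:2]])
          except Exception as e: print(e)
print(env.sense()["t"])
```

```text
scene [0.87394716 0.41815628 0.46002775] [[-0.806, -0.317, 0.5], [0.592, -0.439, 0.676], [0.005, 0.841, 0.541]] [494.13684416   0.         322.49991276]
trigger_pad call [(array([ 0.515, -0.175,  0.124]), 0.76)]
trigger_pad call [(array([ 0.52 , -0.198,  0.131]), 0.73)]
release_tab call [(array([ 0.499, -0.082,  0.131]), 0.64)]
release_tab call [(array([ 0.497, -0.08 ,  0.14 ]), 0.56)]
top [ 0.36455225 -0.04305753  0.90057586] [[0.094, 0.964, -0.249], [-0.996, 0.089, -0.029], [-0.006, 0.25, 0.968]] [598.45973111   0.         316.54577347]
trigger_pad call [(array([ 0.52 , -0.191,  0.129]), 0.7)]
trigger_pad call [(array([ 0.525, -0.2  ,  0.133]), 0.85)]
release_tab call [(array([ 0.498, -0.082,  0.152]), 0.61)]
release_tab call [(array([ 0.498, -0.082,  0.137]), 0.56)]
0.8
```

View pics/scene0.png

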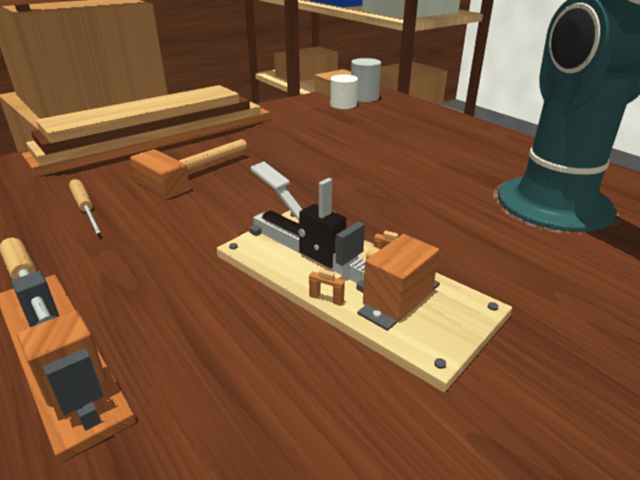

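View pics/top0.png

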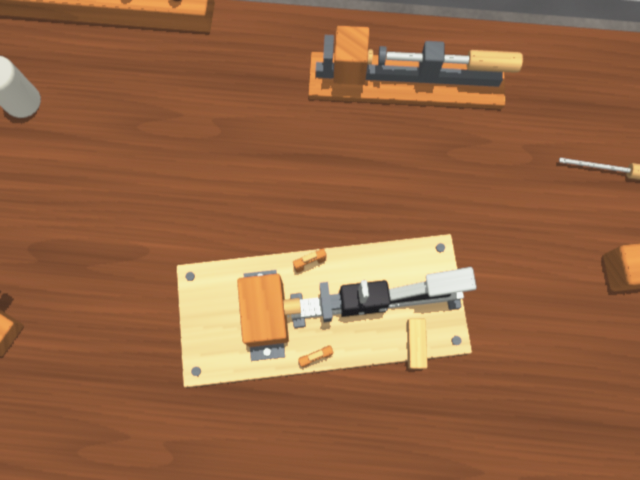

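The scene view shows the clamp body at (322,232), trigger at (270,176) and lever at (325,195), with the block at (400,275). The top view shows the board's screws at (190,277), (440,248), (456,341) and (196,371), and the peg at (292,307) between jaw and block.

```bash
cat > h.py <<'E'
from station import env,effector,solver,viewer,workorder,search_frame,tip_of
import numpy as np,cv2
def deproj(c,uv,d=None,z=None):
    i=viewer.camera_info(c);K=i["intrinsics"];R=np.array(i["rotation"]);e=np.array(i["eye"])
    r=np.array([(uv[0]-K[0][2])/K[0][0],-(uv[1]-K[1][2])/K[1][1],-1.0]);w=R@r
    t=d if d is not None else (z-e[2])/w[2]
    return e+w*t
def cloud(c,d):
    i=viewer.camera_info(c);K=i["intrinsics"];v,u=np.mgrid[:480,:640]
    P=np.stack([(u-K[0][2])/K[0][0]*d,-(v-K[1][2])/K[1][1]*d,-d],-1)
    return P@np.array(i["rotation"]).T+np.array(i["eye"])
E
python3 - <<'E'
from h import *
print(viewer.camera_info("top").keys())
p=[deproj("top",u,z=.02) for u in((190,277),(440,248),(456,341),(196,371))]
print(np.round(p,3)); f=(p[0]+p[3])/2; r=(p[1]+p[2])/2; a=f-r; a[2]=0;a/=np.linalg.norm(a); n=np.array([-a[1],a[0],0])
print("axis",a, "mid",(f+r)/2)
e1=(p[0]-p[1]);e2=p[3]-p[2];print([np.degrees(np.arctan2(e[1],e[0])) for e in(e1,e2)])
m=(f+r)/2
for nm,q in(("trig",[.5215,-.1985,.13]),("tab",[.497,-.082,.14])): q=np.array(q)-m;print(nm,q@a,q@n)
# depth clouds in clamp frame
for c in("top","scene"):
    D=np.load(f"pics/{c}0.npz")["d"];P=cloud(c,D)-m;x=P@a;y=P@n;z=P[...,2]+m[2]
    ok=(D>0)&(abs(x)<.25)&(abs(y)<.05)
    for nm,k in(("tab z>.125 ",ok&(z>.125)&(x>-.05)),("trig",ok&(z>.11)&(x<-.06)),("block top",ok&(z>.07)&(x>.05)),("mid70-100",ok&(z>.065)&(z<.11)&(abs(x)<.06))):
        if k.sum(): print(c,nm,k.sum(),"x",np.round(np.percentile(x[k],[2,50,98]),3),"y",np.round(np.percentile(y[k],[2,50,98]),3),"z",np.round(np.percentile(z[k],[2,50,98]),3))
    k=ok&(z>.11)&(x<-.06)
    if k.sum()>20:
        A=np.c_[x[k],y[k],np.ones(k.sum())];print("plane",np.linalg.lstsq(A,z[k],rcond=None)[0])
E
```

```text
dict_keys(['intrinsics', 'eye', 'rotation'])
[[ 0.513  0.166  0.02 ]
 [ 0.592 -0.204  0.02 ]
 [ 0.455 -0.233  0.02 ]
 [ 0.378  0.137  0.02 ]]
axis [-0.20718719  0.97830132  0.        ] mid [ 0.48444884 -0.03332956  0.02      ]
[np.float64(102.07943505414212), np.float64(101.83567980856861)]
trig -0.16926298552787325 -0.00202599887108202
tab -0.05021479585649521 -0.002194924794501925
top trig 1102 x [-0.198 -0.17  -0.141] y [-0.016 -0.001  0.013] z [0.12  0.129 0.138]
top block top 3004 x [0.052 0.081 0.11 ] y [-0.044  0.001  0.043] z [0.08  0.091 0.095]
top mid70-100 1814 x [-0.055 -0.007  0.059] y [-0.037  0.001  0.038] z [0.07  0.092 0.101]
plane [-0.27771984 -0.01944298  0.08163802]
scene tab z>.125  16 x [-0.05  -0.05  -0.049] y [-0.011 -0.002  0.004] z [0.128 0.143 0.155]
scene trig 605 x [-0.197 -0.163 -0.14 ] y [-0.017 -0.005  0.012] z [0.111 0.129 0.139]
scene block top 2766 x [0.055 0.091 0.113] y [-0.047 -0.017  0.04 ] z [0.071 0.094 0.096]
scene mid70-100 1851 x [-0.058 -0.009  0.059] y [-0.046 -0.012  0.024] z [0.066 0.09  0.105]
plane [-0.34837104  0.07255995  0.07177969]
```

```bash
cat >> h.py <<'E'
a=np.array([-0.20718719,0.97830132,0.]);n=np.array([-a[1],a[0],0]);m=np.array([0.48444884,-0.03332956,0.])
def W(x,z,y=-.001): return m+a*x+n*y+np.array([0,0,z])
def tabx():
    p,D=viewer.read_camera("scene");P=cloud("scene",D)-m;x=P@a;y=P@n;z=P[...,2]
    k=(D>0)&(abs(y)<.02)&(z>.125)&(z<.16)&(x>-.09)&(x<.06)
    j=(D>0)&(abs(y)<.03)&(z>.078)&(z<.1)&(x>-.04)&(x<.045)  # jaw plate
    r=(k.sum(),np.round(np.median(x[k]),4) if k.any() else None, np.round(np.percentile(x[j],[50,90,97]),4) if j.any() else None)
    return r
def F(): 
    s=env.sense();return round(s["t"],2),np.round(s["ee_pos"][2],4),np.round([s["wrist_force"]@a,s["wrist_force"]@n,s["wrist_force"][2]],1)
def pump(px,zend=.076,fmax=45):
    env.movel(W(px,.145),rate=.2)
    z=.145-.033; env.movel(W(px,z),rate=.05);print(F())
    while z>zend+1e-4:
        z=max(z-.009,zend);env.movel(W(px,z),rate=.05);f=F();print(f)
        if f[2][2]>fmax: break
    env.movel(W(px,.150),rate=.12)
    return tabx()
E
python3 - <<'E'
from h import *
print(tabx())
effector.grasp(10)
best=None
for s in(1,-1):
    R=np.c_[s*a,-s*n,[0,0,-1]]; q=solver.inverse_kinematics(W(-.169,.22),R);print(s,np.round(q,2) if q is not None else None)
    if q is not None:
        c=np.abs(np.array(q)-env.sense()["joint_positions"]).max()
        if best is None or c<best[0]: best=(c,R,s)
R=best[1];np.save("R.npy",R)
env.reach(W(-.169,.22),R)
env.movel(W(-.169,.16),rate=.2);print(F(),tabx(),env.sense()["gripper_width"])
print(pump(-.169),F())
E
```

```text
(np.int64(292), np.float64(-0.0515), array([-0.0052,  0.0008,  0.0376]))
1 [-0.42  0.4   0.93  1.87 -0.37  1.05  0.87]
-1 [-0.64  0.65  1.36  1.88 -0.69  1.2  -1.97]
(5.65, np.float64(0.1601), array([ 0.2, -0. ,  0.1])) (np.int64(290), np.float64(-0.0515), array([-0.0052,  0.001 ,  0.0374])) 0.0006939869238835923
(6.76, np.float64(0.112), array([-1.2,  0.5,  2.5]))
(7.09, np.float64(0.1032), array([-0.6, -0.2,  5.9]))
(7.42, np.float64(0.0939), array([ 3.8, -0.8,  5.8]))
(7.76, np.float64(0.0847), array([2.1, 0. , 5.1]))
(8.09, np.float64(0.0788), array([ 5.7,  5.9, 29.5]))
(np.int64(296), np.float64(-0.0354), array([0.0082, 0.0167, 0.037 ])) (8.91, np.float64(0.149), array([ 0. , -0.1,  1.3]))
```

Run:
```python
from h import *
x=-.153
for i in range(2):
    r=pump(x,.079,30);print(r,F())
    x=-.169+r[1]+.0515
```

```text
(9.97, np.float64(0.112), array([-1.4,  1.6,  2.5]))
(10.3, np.float64(0.1032), array([-1.9, -0.4,  6. ]))
(10.63, np.float64(0.0939), array([2.1, 0.4, 4.9]))
(10.97, np.float64(0.085), array([4.1, 0.6, 7.4]))
(11.23, np.float64(0.0805), array([ 5.8,  3.8, 21.5]))
(np.int64(293), np.float64(-0.0198), array([0.006 , 0.0321, 0.0365])) (12.03, np.float64(0.149), array([0.3, 0.1, 0.2]))
(13.08, np.float64(0.112), array([-1.4,  1.4,  3.2]))
(13.42, np.float64(0.1036), array([-1.3,  0.8,  7.5]))
(13.75, np.float64(0.0944), array([2.2, 0.4, 9.1]))
(14.08, np.float64(0.0854), array([ 4.8,  2.1, 11.1]))
(14.35, np.float64(0.0811), array([ 7.8,  5.5, 28.2]))
(np.int64(316), np.float64(-0.0142), array([0.0169, 0.0414, 0.0443])) (15.14, np.float64(0.149), array([-0.4,  0.3, -0.5]))
```

Run:
```python
from h import *
x=-.169+.039
r=pump(x,.079,30);print(r,F())
p,D=viewer.read_camera("scene");cv2.imwrite("pics/s1.png",cv2.resize(p[130:350,200:500,::-1],None,fx=2.5,fy=2.5))
```

```text
(16.2, np.float64(0.1122), array([-2.5,  1. ,  4.2]))
(16.53, np.float64(0.1034), array([-1.1,  0.3,  6.7]))
(16.87, np.float64(0.0945), array([-2.6,  0.7,  4.5]))
(17.2, np.float64(0.0862), array([-4.7,  1.7, 11. ]))
(17.47, np.float64(0.0808), array([-6.7,  3.9, 15.5]))
(np.int64(312), np.float64(-0.0071), array([0.0126, 0.0413, 0.0438])) (18.26, np.float64(0.149), array([-0.1, -0.1,  0.1]))
```

View pics/s1.png

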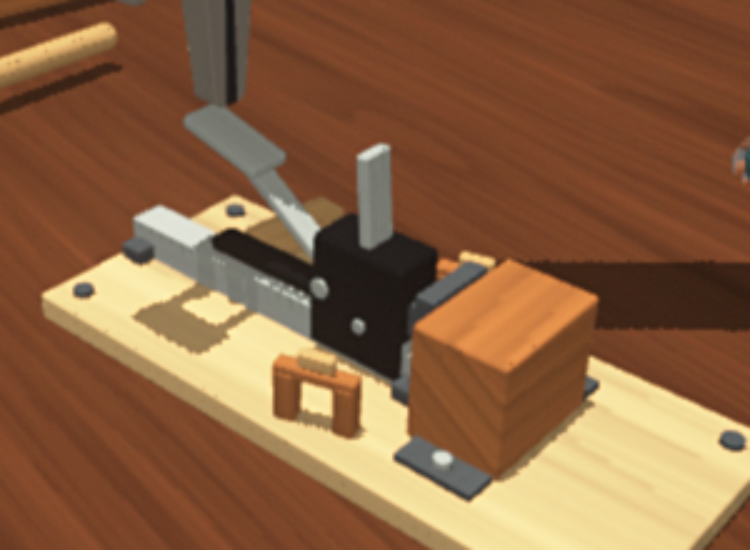

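The jaw plate at (450,290) looks almost against the block's face at (415,330). I'll pump again to see whether it has gone stiff.

Run:
```python
from h import *
r=pump(-.169+.0445,.079,35);print(r,F())
p,D=viewer.read_camera("top");cv2.imwrite("pics/t1.png",cv2.resize(p[220:400,160:480,::-1],None,fx=2.5,fy=2.5))
```

```text
(19.37, np.float64(0.112), array([-1.7, -0.2,  3.8]))
(19.7, np.float64(0.1031), array([-2.6, -0.7,  5.2]))
(20.03, np.float64(0.0954), array([-5.2,  1.1, 12.4]))
(20.37, np.float64(0.0875), array([-8.3,  4.7, 20.9]))
(20.63, np.float64(0.0821), array([-9.8,  5.6, 24.5]))
(np.int64(314), np.float64(-0.0071), array([0.0132, 0.0414, 0.0441])) (21.43, np.float64(0.1489), array([0.3, 0. , 0.1]))
```

View pics/t1.png

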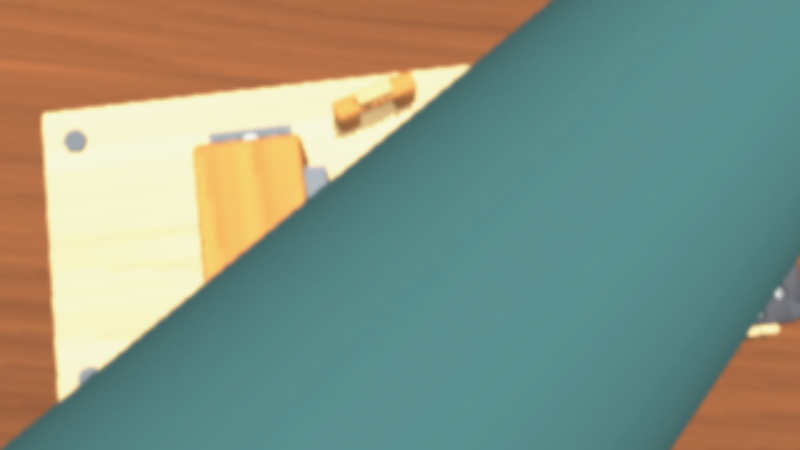

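Run:
```python
from h import *
r=pump(-.169+.0445,.075,40);print(r,F())
env.movel(W(-.125,.21),rate=.25)
env.movel(W(.03,.21),rate=.2)
env.movel(W(.03,.137),rate=.15);print(F(),tabx())
for x in(.012,-.004,-.02,-.035,-.045,-.053):
    env.movel(W(x,.137),rate=.06);f=F();print(x,f)
    if abs(f[2][0])>10: break
```

```text
(22.53, np.float64(0.112), array([-2. ,  0.3,  2.9]))
(22.87, np.float64(0.1031), array([-2. , -0.4,  5.2]))
(23.2, np.float64(0.0954), array([-5.9,  1.4, 12.7]))
(23.53, np.float64(0.0875), array([-8.6,  4.1, 20.5]))
(23.87, np.float64(0.08), array([-9.7,  7.9, 32.2]))
(24.12, np.float64(0.0796), array([-7.4,  9.7, 38.7]))
(np.int64(312), np.float64(-0.0072), array([0.0118, 0.041 , 0.0436])) (24.94, np.float64(0.149), array([-0.4, -0.1, -0.3]))
(26.89, np.float64(0.1373), array([0.3, 0.5, 0.3])) (np.int64(595), np.float64(-0.0048), array([0.0122, 0.0413, 0.0439]))
0.012 (27.39, np.float64(0.1372), array([-0.3, -0.9,  0.4]))
-0.004 (27.81, np.float64(0.137), array([0.9, 0.4, 0.4]))
-0.02 (28.23, np.float64(0.1371), array([ 0. , -0.7,  0.2]))
-0.035 (28.62, np.float64(0.1371), array([-0.3,  0.4,  0.5]))
-0.045 (28.94, np.float64(0.1371), array([ 0.5, -0.7,  0.8]))
-0.053 (29.23, np.float64(0.1371), array([ 0.2, -0.7,  0.5]))
```

Run:
```python
from h import *
p,D=viewer.read_camera("scene");cv2.imwrite("pics/s2.png",cv2.resize(p[100:340,200:500,::-1],None,fx=2.5,fy=2.5))
print(F(),np.load("R.npy"),(env.sense()["ee_pos"]-m)@a)
```

```text
(29.27, np.float64(0.1371), array([-0.1, -0.5, -0.4])) [[-0.20718719  0.97830132  0.        ]
 [ 0.97830132  0.20718719  0.        ]
 [ 0.         -0.         -1.        ]] -0.05340041969015995
```

View pics/s2.png

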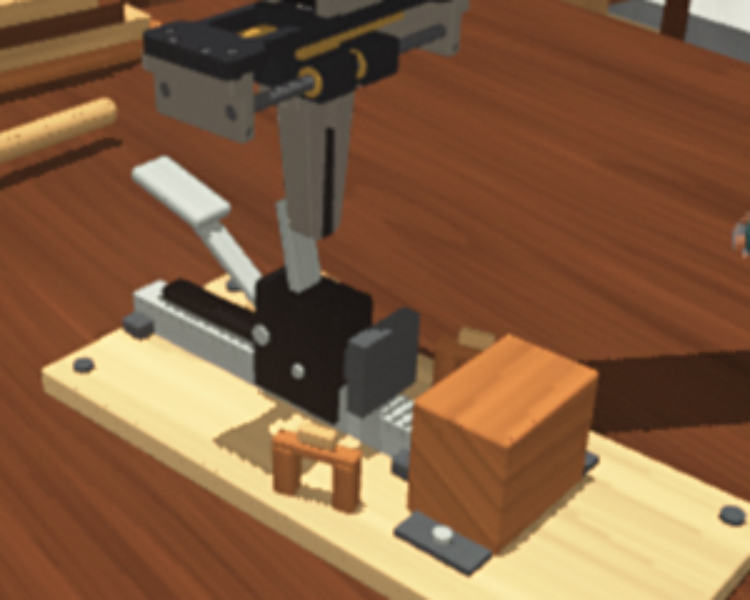

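The clamp slid back with its lever leant at (298,250), and no peg shows in front of the block at (415,440). I'll push on to the end stop.

Run:
```python
from h import *
x=-.053
while x>-.078:
    x-=.003;env.movel(W(x,.137),rate=.04);f=F();print(round(x,3),f)
    if f[2][0]>8: break
env.pause(.2);print(F())
env.movel(W(-.02,.137),rate=.1); env.pause(.3)
env.movel(W(.0,.25),rate=.25)
print(tabx())
effr=[(t,[np.round(np.array(r["at"]),3).tolist() for r in tip_of("scene",t)[:1]]) for t in("trigger_pad","release_tab")];print(effr)
env.reach(W(.0,.25)+np.array([-.0,.28,.05]),np.load("R.npy"))
print(F(),tabx())
for c,s in(("top",np.s_[220:400,160:480]),("scene",np.s_[100:340,200:500])):
    p,D=viewer.read_camera(c);cv2.imwrite(f"pics/{c}3.png",cv2.resize(p[s][:,:,::-1],None,fx=2.5,fy=2.5))
    P=cloud(c,D)-m;X=P@a;Y=P@n;Z=P[...,2];k=(D>0)&(abs(Y)<.03)&(Z>.11)&(Z<.16)&(X<-.08)&(X>-.25)
    if k.any():print(c,"trig",k.sum(),np.percentile(X[k],[2,50,98]).round(4),np.percentile(Z[k],[2,50,98]).round(4))
```

```text
-0.056 (29.52, np.float64(0.137), array([ 0.4, -0.5, -0.7]))
-0.059 (29.77, np.float64(0.137), array([-0.3,  0.2,  0.4]))
-0.062 (30.02, np.float64(0.1369), array([ 2.8, -0.7, -0.1]))
-0.065 (30.27, np.float64(0.1367), array([ 7.3, -0.2,  0.2]))
-0.068 (30.52, np.float64(0.1365), array([11. , -0.8,  1.3]))
(30.73, np.float64(0.1365), array([11. ,  0.3,  1.5]))
(np.int64(295), np.float64(-0.0514), array([-0.0063,  0.0003,  0.0007]))
[('trigger_pad', [[0.517, -0.196, 0.131]]), ('release_tab', [[0.494, -0.084, 0.14]])]
(33.52, np.float64(0.2997), array([-1. , -0.4, -0.3])) (np.int64(290), np.float64(-0.0515), array([-0.0068,  0.0002,  0.0007]))
top trig 1107 [-0.1981 -0.1699 -0.1413] [0.1189 0.1289 0.1376]
scene trig 609 [-0.1959 -0.1628 -0.1398] [0.1112 0.1296 0.1393]
```

View pics/top3.png

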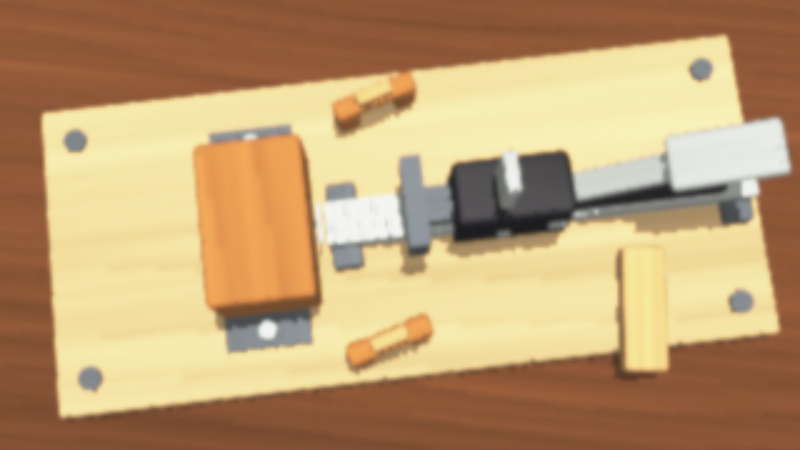

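View pics/scene3.png

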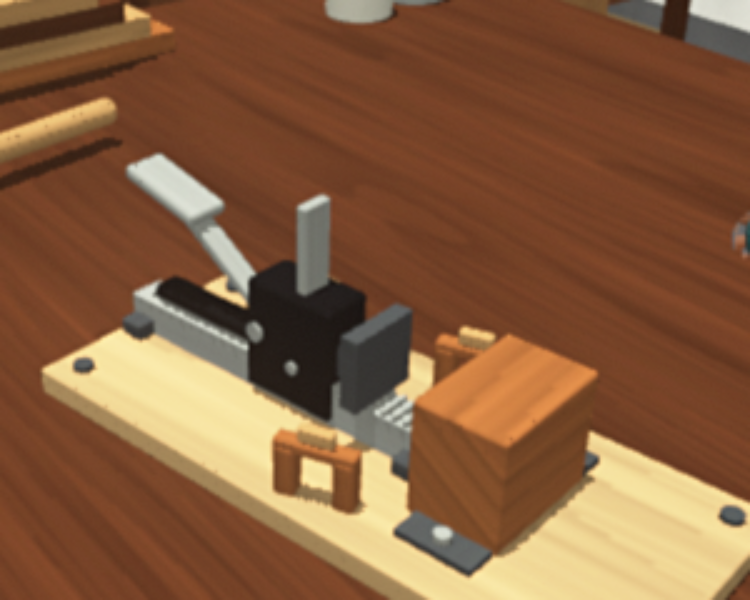

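The peg no longer shows at the block's face, about (315,220) in the top crop. The jaw is fully back at (415,205), the lever stands upright, the trigger is up and the robot is clear, so I'm handing in.

Run:
```python
from h import *
workorder.finish_job();print(F())
```

```text
the job is handed in; nothing more can be done
the job is handed in; nothing more can be done
```

The peg is pressed home, the jaw is slid all the way back, and the trigger is up. I handed the job in at about 33.6 s of the 54 s allowed.

- **Pumping:** I made six strokes. The jaw walked about 16, 16, 6 and 7 mm on the first four, and came tight at roughly 44 mm. Strokes five and six gave no further walk and were clearly stiffer, reaching up to 39 N of fingertip force.
- **Release:** I leaned the lever back and slid the clamp until it met its end stop at 11 N. Then I let go and moved the arm clear.
- **Position checks:** In depth, the lever is back at its starting position along the bar (-0.0515 m before and after). The trigger is at its starting position and height too, to within about 2 mm.
- **Peg check:** The last top and scene pictures show no peg sticking out of the block.
- **Unclear readings:** While the clamp slid back, the wrist force read near 0 N instead of the expected 3–5 N, but the pictures showed it moving. The third stroke's 6 mm walk was probably a full 8 mm step misread by the camera. Nothing else disagreed.

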